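Tap a stack of cover panels square in the jig and weigh it down

TASK

Reach in under the jig's lamp bar and gently tap the four stacked cover panels until every one of them sits flush against both stop rails, so that all their edges line up. Then take the steel weight by its stem and set it down softly, upright, on the middle of the squared stack without shifting the panels. Leave the other things on the bench where they are, and do not bump the jig or its lamp.

Things in the scene. Friction and masses are not known exactly. Their poses are not given: they have to be found in the camera images.
- jig: squaring jig fixed to the bench: a raised black bed, top 30 mm above the bench, with a back and a side stop rail (+x and +y sides) and a lamp bar above. The bed ends 43 mm to -x and 63 mm to -y of the origin, so squared panels overhang it by 12 mm on those two open sides. Origin on the bench under the centre of the squared stack; z up, turned about z only
- back_stop (a point): middle of the back stop rail's inner face, 55 mm to +x of the jig's origin, at bed height; axes as the jig's. The rail runs along y, is 12 mm thick and rises 26 mm above the bed
- side_stop (a point): middle of the side stop rail's inner face, 75 mm to +y of the jig's origin, at bed height; axes as the jig's. The rail runs along x, is 12 mm thick and rises 26 mm above the bed
- lamp_bar (a point): centre of the pale lamp bar's underside, 161 mm above the bench, 60 mm to -x and 40 mm to +y of the jig's origin, over the panels' front (-x) edge; axes as the jig's. The bar measures 35 (x) x 240 (y) x 20 mm and hangs from one 18 mm square post, 105 mm to +y of this point
- home (a point): point on top of the jig's bed, 30 mm above its origin, where the centre of the lowest panel's underside lies when it touches both stop rails; axes as the jig's
- weight: steel hold-down weight, 0.5 to 0.8 kg: a flat foot 80 (x) x 50 (y) x 20 mm with an upright round stem of 26 mm diameter rising from its middle to 82 mm above its underside. Origin at the centre of its underside, z up along the stem
- plate1: the lowest of four identical pale laminate cover panels stacked flat on the jig's bed, 110 (x) x 150 (y) x 6 mm, 0.18 kg; origin at the centre of its underside, z up
- plate2: the second of four identical pale laminate cover panels stacked flat on the jig's bed, 110 (x) x 150 (y) x 6 mm, 0.18 kg; origin at the centre of its underside, z up
- plate3: the third of four identical pale laminate cover panels stacked flat on the jig's bed, 110 (x) x 150 (y) x 6 mm, 0.18 kg; origin at the centre of its underside, z up
- plate4: the top of four identical pale laminate cover panels stacked flat on the jig's bed, 110 (x) x 150 (y) x 6 mm, 0.18 kg; origin at the centre of its underside, z up
- reel: bystander: grey plastic reel standing on its flange, 64 mm diameter, 55 mm high; origin at the centre of its underside
- driver: bystander: screwdriver lying on the bench, 160 mm long along its x
- coupling: bystander: brass coupling standing, 32 mm diameter, 45 mm high; origin at the centre of its underside
- tape: bystander: cardboard ring lying flat, 90 mm diameter, 20 mm high; origin at the centre of its underside
- transformer: bystander: small transformer, about 75 x 75 x 54 mm; origin at the centre of its underside
- flux: bystander: white plastic bottle standing, 44 mm diameter, 110 mm high; origin at the centre of its underside

How it is judged:
On the way, in this order (a step that is already met when the one before it is completed fails the run):
1. all four panels are flush against both stop rails (within 2 mm and 0.02 rad) while the weight is not yet on the stack (x of plate1 in the frame of home between -0.002 and 0.002 m and y of plate1 in the frame of home between -0.002 and 0.002 m and angle between the x axis of each of plate1, plate2, plate3, plate4 and the x axis of jig, either way round below 0.02 rad and angle between each of plate1, plate2, plate3, plate4's own z axis and vertical below 0.03 rad and z of plate1 in the frame of home between -0.003 and 0.003 m and x of plate2 in the frame of home between -0.002 and 0.002 m and y of plate2 in the frame of home between -0.002 and 0.002 m and z of plate2 in the frame of home between 0.003 and 0.009 m and x of plate3 in the frame of home between -0.002 and 0.002 m and y of plate3 in the frame of home between -0.002 and 0.002 m and z of plate3 in the frame of home between 0.009 and 0.015 m and x of plate4 in the frame of home between -0.002 and 0.002 m and y of plate4 in the frame of home between -0.002 and 0.002 m and z of plate4 in the frame of home between 0.015 and 0.021 m and horizontal distance between weight and home above 0.1 m), for 0.2 s.
2. the weight stands on the squared stack (x of plate1 in the frame of home between -0.002 and 0.002 m and y of plate1 in the frame of home between -0.002 and 0.002 m and angle between the x axis of each of plate1, plate2, plate3, plate4 and the x axis of jig, either way round below 0.02 rad and angle between each of plate1, plate2, plate3, plate4's own z axis and vertical below 0.03 rad and z of plate1 in the frame of home between -0.003 and 0.003 m and x of plate2 in the frame of home between -0.002 and 0.002 m and y of plate2 in the frame of home between -0.002 and 0.002 m and z of plate2 in the frame of home between 0.003 and 0.009 m and x of plate3 in the frame of home between -0.002 and 0.002 m and y of plate3 in the frame of home between -0.002 and 0.002 m and z of plate3 in the frame of home between 0.009 and 0.015 m and x of plate4 in the frame of home between -0.002 and 0.002 m and y of plate4 in the frame of home between -0.002 and 0.002 m and z of plate4 in the frame of home between 0.015 and 0.021 m and horizontal distance between weight and home below 0.03 m and angle between weight's own z axis and vertical below 0.05 rad and z of weight in the frame of home between 0.02 and 0.028 m), for 0.2 s.
At the end, for the whole second after the job is handed in: Each panel lies flat in its layer, within 2 mm of flush with both stop rails (its centre against home, jig x and y) and 0.02 rad of the jig; the weight stands upright (0.05 rad) on the top panel, its centre within 30 mm of the stack's centre; all at rest (all of step 2 and linear speed of each of plate1, plate2, plate3, plate4, weight below 0.01 m/s); the robot touches nothing.
It fails at once if a panel is struck harder than 60 N by the gripper (contact force between the fingers and plate1 above 60 N or contact force between the fingers and plate2 above 60 N or contact force between the fingers and plate3 above 60 N or contact force between the fingers and plate4 above 60 N).
It fails at once if the jig or its lamp bar is hit harder than 25 N by the robot (contact force between any of the arm, the fingers and jig above 25 N).
It fails at once if the weight is dropped or driven onto the panels (over 60 N) (contact force between weight and plate1 above 60 N or contact force between weight and plate2 above 60 N or contact force between weight and plate3 above 60 N or contact force between weight and plate4 above 60 N).
It fails at once if a panel falls off the bed or is tipped by more than 0.35 rad (z of any of plate1, plate2, plate3, plate4 in the frame of home below -0.01 m or angle between any of plate1, plate2, plate3, plate4's own z axis and vertical above 0.35 rad).
It fails at once if a bystander is shifted by more than 30 mm (distance of any of reel, driver, coupling, tape, transformer, flux from where it was at the start of the episode above 0.03 m).
It also fails if it takes over 72 s, if anything falls off the work surface, if the arm or the gripper's body presses on something with over 40 N, if the wrist force passes 120 N, or if a joint passes its speed limit or range.

ROBOT

A 6-joint arm with a two-finger parallel gripper is mounted at the origin on the work surface. World frame = base frame: x ahead of the robot, y to its left, z up, the work surface at z = 0. Lengths are in m, angles in rad, forces in N, time in s.
With the tool pointing down it reaches from about 0.25 to 0.775 m from the base axis. Payload 8.9 kg.
Tool frame: the origin (TCP) lies at the very end of the fingers, on their centre line; the grasp point (between the pads) lies 19 mm behind it; z points along the fingers, y is the line along which they close (so a half turn about z gives the same grasp; the last joint's range is limited). The gripper opens to 85 mm and grips with 20 to 120 N. Pads are 22 mm wide; open, the fingers measure 114 mm over their backs; the gripper's body (76 mm by 85 mm) begins 54 mm behind the grasp point. The pads swing forward as they close: fully open they stand 13 mm farther back than shut.
Start: joints at [-1.433, 0.291, -0.153, 1.127, 0, 1.431], TCP at [0.143, -0.505, 0.231] pointing down, gripper open.
Joint ranges: [-2.52, 2.52], [-0.91, 1.74], [-1.3, 1.37], [-1.96, 2.02], [-1.52, 1.47], [-3.14, 3.14]. Speed limits (rad/s): [2.22, 2.22, 2.79, 3.14, 3.14, 3.14].

INTERFACE

Orientations are given as a unit quaternion [x, y, z, w].
In Python, from cell import robot gives the robot as it stands.
- The arm moves only by the shell command python3 -m handwheel 'ROWS' [FORCE]. ROWS is JSON, a list of rows, each a list of 3 entries, a list of its own where there are three numbers: the finger opening in cm, from 0 to 8.54, then the shift along the tool's x, y, z in cm, then the turn about the tool's z in degrees. A call has exactly 5 rows; each row shifts and turns the commanded pose from where the row before left it, along the tool's axes as they then stand; what a row does not reach is not made up. A row lasts 1/10 s, in which the tool goes at most 50 mm and 8.59 degrees, less where a joint would pass 70% of its speed; a pose out of reach is approached as far as the arm can. A call with a gripper value outside its range is refused whole. The fingers move at their own pace and stop on an object; FORCE is the grip in N (left out, the last holds). Time passes only in rows, so rows that do not move let the fingers close, or fill a call up. It gives the time, the measured TCP pose, the force, the opening and the grip force at its end, in the units of the state.
- robot.get_obs(): the state, without advancing time (a new reading comes with each control period).
- robot.grab_frame(name): name is "scene" or "top" or "wrist"; returns (picture, depth): 420x560x3 uint8, red, green, blue; 420x560 float32, m along the optical axis (not along the pixel's ray), 0 where there is no reading.
- robot.camera_model(name): a dict with "vertical_fov" (degrees; the focal length in pixels is half the picture's height over the tangent of half this angle, whatever the lens; pixels are square), "cx", "cy" (the principal point, pixels), "position" and "rotation" of the camera in the world. Camera axes: x right, y up, looking along -z (the intrinsics and any distortion apply to the point x, -y, -z); pixel columns grow to the right and rows downward; lengths in m; the calibration is good to about 2 mm. The wrist camera is an equidistant fisheye: a pixel r from the principal point sees the ray r / f radians off the axis. A picture is of the moment at which its call begins: read the wrist's pose just before it. camera_model takes no time and is no camera call; for the wrist camera it gives the pose at the moment of the call.
- robot.sign_off(): hands the job in; it is judged then, once.
The state is a dict: "time": time; "joint_pos": joint angles; "dq": joint speeds; "tau": joint torques, N m; "ee_pos": TCP position; "ee_rot": TCP orientation; "force": force on the tool from outside, world axes, zero at the start; "torque": the same for the moment, N m; "gripper_width": finger opening in m; "gripper_force": force on a finger pad.
Only numpy, scipy, OpenCV 4.12 (cv2) and the standard library are available. Lean on these libraries where they do the work, as an engineer would, in place of code of your own. Each camera call takes 0.05 s, during which the arm holds its last target. There are 200 camera calls.

## Working session

There is one attempt and no reset: what is moved stays moved. The work goes in short steps, Python scripts to look and compute and a shell command to move; the robot and the scene stay as the last step left them, time stands still between calls to the robot, and variables do not carry over. Pictures are saved under pics/ and viewed, at most 10 in all, crops included, and the job is handed in when it is done.

```bash
mkdir -p pics; ls; cat > h.py <<'E'
import numpy as np, cv2
from cell import robot
from scipy.spatial.transform import Rotation as R
def grab(n):
    m=robot.camera_model(n); im,d=robot.grab_frame(n); return m,im,d
def rot(m):
    r=np.array(m['rotation'],float)
    return r if r.shape==(3,3) else R.from_quat(r).as_matrix()
def foc(m): return 210/np.tan(np.radians(m['vertical_fov'])/2)
def rays(m,uv,fish=False):
    uv=np.atleast_2d(np.array(uv,float)); f=foc(m)
    x=(uv[:,0]-m['cx'])/f; y=(uv[:,1]-m['cy'])/f
    if fish:
        r=np.hypot(x,y)+1e-12; s=np.sin(r)/r
        v=np.c_[x*s,-y*s,-np.cos(r)]
    else: v=np.c_[x,-y,-np.ones_like(x)]
    return v@rot(m).T
def onplane(m,uv,z,fish=False):
    v=rays(m,uv,fish); p=np.array(m['position']); return p+v*((z-p[2])/v[:,2])[:,None]
def cloud(m,d,fish=False):
    H,W=d.shape; u,v=np.meshgrid(np.arange(W),np.arange(H))
    f=foc(m); x=(u-m['cx'])/f; y=(v-m['cy'])/f
    if fish:
        r=np.hypot(x,y)+1e-12; t=np.tan(np.minimum(r,1.5))/r; x=x*t;y=y*t
    c=np.stack([x*d,-y*d,-d],-1)
    return c@rot(m).T+np.array(m['position'])
E
python3 - <<'E'
from h import *
o=robot.get_obs();print({k:np.round(v,3) for k,v in o.items()})
ims=[]
for n in('scene','top','wrist'):
    m,im,d=grab(n);print(n,{k:np.round(v,4).tolist() for k,v in m.items() if not isinstance(v,str)}, (d>0).mean())
    cv2.imwrite(f'pics/{n}0.png',im[...,::-1]); np.savez(f'{n}0.npz',im=im,d=d,**{k:v for k,v in m.items()})
E
```

```text
pics
{'time': np.float64(0.0), 'joint_pos': array([-1.433,  0.291, -0.154,  1.127,  0.   ,  1.432]), 'dq': array([-0.001,  0.   ,  0.   , -0.001,  0.001,  0.001]), 'tau': array([ 1.0000e-03, -5.3715e+01,  3.3136e+01,  1.6000e-02, -0.0000e+00,
       -0.0000e+00]), 'ee_pos': array([ 0.143, -0.505,  0.231]), 'ee_rot': array([ 0.99 ,  0.138,  0.   , -0.001]), 'force': array([0.238, 0.022, 0.365]), 'torque': array([0.024, 0.009, 0.033]), 'gripper_force': np.float64(0.0), 'gripper_width': np.float64(0.085)}
scene {'vertical_fov': 46.5842, 'cx': 280.27, 'cy': 206.4944, 'position': [1.0811, 0.2236, 1.0241], 'rotation': [0.1493, 0.2302, 0.7955, 0.5402]} 0.9961267006802721
top {'vertical_fov': 51.1303, 'cx': 282.4597, 'cy': 207.4615, 'position': [0.3578, 0.0182, 1.2389], 'rotation': [0.0523, -0.0649, -0.7026, 0.7067]} 0.9960459183673469
wrist {'vertical_fov': 65.7065, 'cx': 275.12, 'cy': 216.5709, 'position': [0.2138, -0.4851, 0.3734], 'rotation': [-0.1165, 0.0878, -0.5959, 0.7897]} 0.9954974489795918
```

View pics/top0.png

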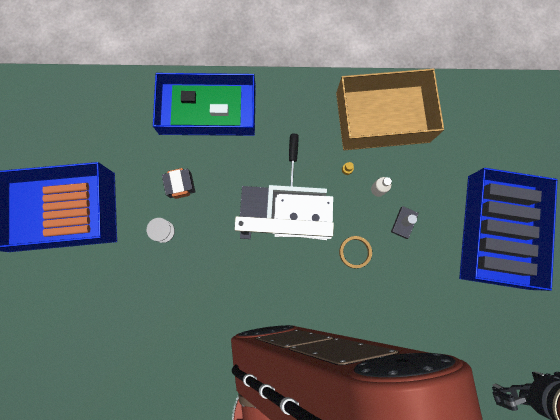

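View pics/scene0.png

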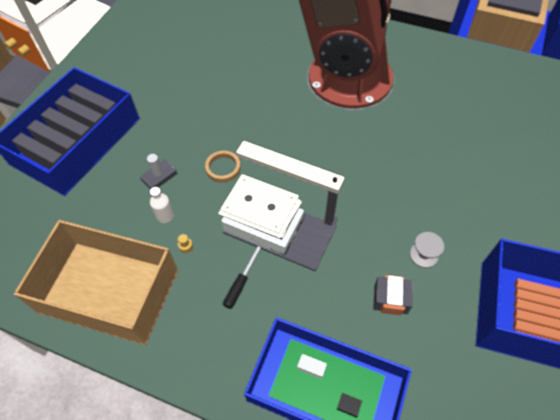

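The robot is at the bottom of the top view. The jig sits at about (285,212), with its lamp bar across (285,228) and the post at (245,222). The weight is at (405,222), with the driver handle at (293,145), tape at (356,252), reel at (160,230), transformer at (178,182), flux at (383,185) and coupling at (348,168). The scene view shows the stack of panels visibly shifted. Next I'll zoom in and use the depth.

```bash
python3 - <<'E'
from h import *
a=np.load('top0.npz');b=np.load('scene0.npz')
A=cv2.resize(a['im'][175:255,225:345],(600,400),interpolation=cv2.INTER_CUBIC)
B=cv2.resize(b['im'][130:280,200:350],(600,600),interpolation=cv2.INTER_CUBIC)
cv2.imwrite('pics/topc.png',A[...,::-1]);cv2.imwrite('pics/scenec.png',B[...,::-1])
C=cloud(a,a['d'])
# weight stem top, heights
for nm,(u0,u1,v0,v1) in dict(weight=(388,425,200,245),lamp=(233,336,214,240),post=(233,258,185,240)).items():
    P=C[v0:v1,u0:u1].reshape(-1,3); print(nm,np.histogram(P[:,2],bins=np.arange(-.01,.2,.01))[0])
w=C[200:245,388:425].reshape(-1,3)
s=w[w[:,2]>.07];print('stem top',s.mean(0),s.min(0),s.max(0),len(s))
# foot mask: dark pixels
fm=w[(w[:,2]>.014)&(w[:,2]<.026)];print('foot',cv2.minAreaRect(fm[:,:2].astype(np.float32)*1000))
l=C[210:245,230:340].reshape(-1,3); l=l[l[:,2]>.17];print('lamp',cv2.minAreaRect(l[:,:2].astype(np.float32)*1000),l[:,2].mean())
E
```

```text
weight [412 721 164 239  10  12   9  10  21  61   0   0   0   0   0   0   0   0
   0   0]
lamp [ 198  324  101    9   29   55  467   11    2    0    0    0    0    0
    0    0    0   17  325 1115]
post [167 494 350   4   0   6   0   5   2   0   0   0   0   0   0   0   0   5
  74 252]
stem top [ 0.51146249 -0.32191566  0.160451  ] [ 0.35778203 -0.36091203  0.07000453] [0.53420467 0.01820241 1.23886569] 88
foot ((523.9619140625, -348.271240234375), (51.17530822753906, 81.37025451660156), 65.60360717773438)
lamp ((489.37408447265625, -4.4062347412109375), (180.0192413330078, 200.22808837890625), 37.86482238769531) 0.1959457760707162
```

View pics/topc.png

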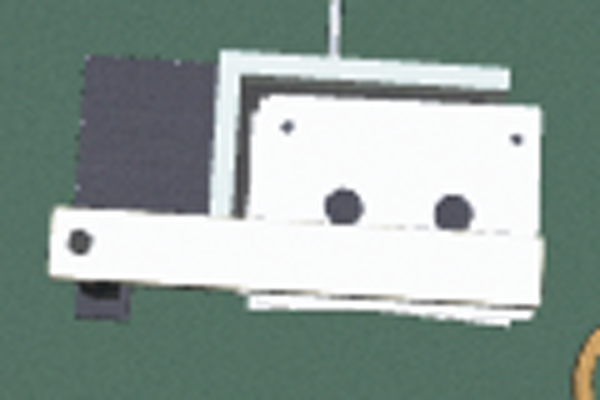

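View pics/scenec.png

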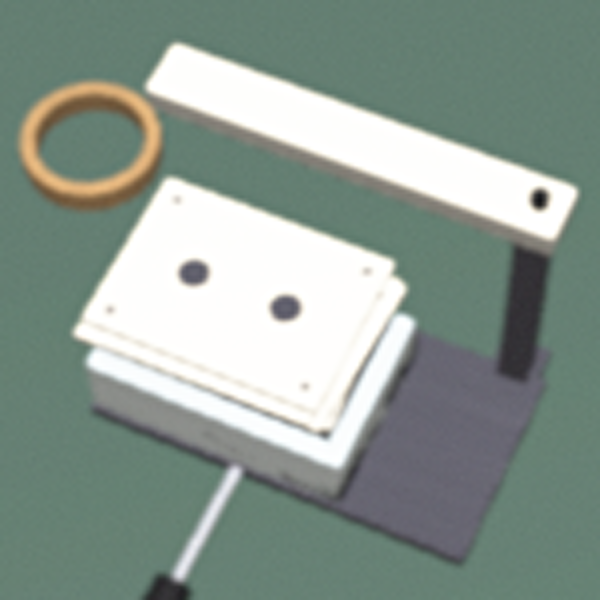

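The panels are shifted to -x and -y and yawed, and the front edges of some stick out past the bar towards the robot. In the top crop the outer rail corner is at (221,50) and the back rail's right end at (511,68). Next I'll work out the jig and panel poses.

```bash
python3 - <<'E'
from h import *
a=dict(np.load('top0.npz'))
C=cloud(a,a['d']); im=a['im'].astype(int)
ok=a['d']>0
l=C[205:250,230:340][ok[205:250,230:340]]; l=l[(l[:,2]>.165)&(l[:,2]<.2)]
print('lamp',cv2.minAreaRect(l[:,:2].astype(np.float32)*1000),np.median(l[:,2]))
w=C[195:250,385:430][ok[195:250,385:430]]; s=w[(w[:,2]>.072)&(w[:,2]<.095)];print('stem',s.mean(0),s.min(0),s.max(0),len(s))
# colours
def c(x,y): u,v=int(225+x/5),int(175+y/5); return im[v,u],round(float(C[v,u,2]),4)
for n,p in dict(backrail=(380,70),siderail=(228,150),disc=(344,207),disc2=(453,212),panel=(400,150),panelb=(280,180),bed=(380,87),lip=(380,304),dot=(287,127)).items(): print(n,*c(*p))
# points on plane (crop px)
q=lambda P,z: np.round(onplane(a,[(225+(x-2)/5,175+(y-2)/5) for x,y in P],z)[:,:2]*1000,1).tolist()
print('back outer',q([(221,50),(511,68)],.056),'inner',q([(242,74),(511,90)],.056))
print('side outer',q([(221,50),(211,214)],.056),'inner',q([(242,74),(235,214)],.056))
print('top panel corners',q([(262,95),(542,106),(541,236),(250,216)],.054))
print('front lips',q([(250,306),(510,325),(535,318)],.048))
E
```

```text
lamp ((490.0068664550781, -4.102470397949219), (239.90509033203125, 36.32611083984375), 86.81901550292969) 0.1815938094177022
stem [ 0.52293893 -0.34715907  0.08208897] [ 0.51163601 -0.36091203  0.07313019] [ 0.53420467 -0.3338786   0.08839949] 78
backrail [230 239 241] 0.0559
siderail [231 239 241] 0.0579
disc [87 89 98] 0.0531
disc2 [81 83 95] 0.0565
panel [251 252 252] 0.0529
panelb [251 252 252] 0.0582
bed [ 98 104  99] 0.0448
lip [235 236 238] 0.0578
dot [ 91  91 101] 0.0568
back outer [[619.5, 35.4], [610.7, -124.6]] inner [[606.1, 23.7], [598.3, -124.4]]
side outer [[619.5, 35.4], [528.1, 40.0]] inner [[606.1, 23.7], [528.2, 26.9]]
top panel corners [[594.8, 12.6], [589.8, -141.7], [517.6, -140.1], [527.5, 18.7]]
front lips [[478.9, 18.4], [469.4, -123.2], [473.3, -136.9]]
```

```bash
cat >> h.py <<'E'
YAW=np.radians(-3.17); O=np.array([.5473,-.0477])
J=np.array([[np.cos(YAW),-np.sin(YAW)],[np.sin(YAW),np.cos(YAW)]])
def jig2w(p): return O+J@np.array(p)
def w2jig(p): return (np.asarray(p)[...,:2]-O)@J
def stat(tj=None,z=None,yaw=None,world=None):
    o=robot.get_obs(); r=R.from_quat(o['ee_rot']).as_matrix(); p=o['ee_pos']
    y=np.degrees(np.arctan2(r[1,0],r[0,0]))
    print('t%.2f jig(mm) %s z %.1f yawrel %.2f tilt %s F %s w %.1f gf %.1f'%(o['time'],np.round(w2jig(p)*1e3,1),p[2]*1e3,y-np.degrees(YAW),np.round(np.degrees(r[:2,2]),2),np.round(o['force'],1),o['gripper_width']*1e3,o['gripper_force']))
    if tj is not None or world is not None:
        t=np.r_[jig2w(np.array(tj)/1e3) if world is None else np.array(world)/1e3,z/1e3]
        print('tool shift cm',np.round(r.T@(t-p)*100,2))
    if yaw is not None: print('turn',round(-((yaw+np.degrees(YAW)-y+180)%360-180),2))
E
python3 -c "
from h import *
stat(yaw=-90)"
python3 -m handwheel '[[8.5,[0,0,0],8.4],[8.5,[0,0,0],8.4],[8.5,[0,0,0],8.4],[8.5,[0,0,0],8.4],[8.5,[0,0,0],8.4]]'
python3 -m handwheel '[[8.5,[0,0,0],8.4],[8.5,[0,0,0],8.4],[8.5,[0,0,0],8.4],[8.5,[0,0,0],8.4],[8.5,[0,0,0],8.4]]'
python3 -m handwheel '[[8.5,[0,0,0],8.4],[8.5,[0,0,0],8.4],[8.5,[0,0,0],8.0],[8.5,[0,0,0],0],[8.5,[0,0,0],0]]'
python3 -c "
from h import *
stat([-150,-15],150,-90)"
```

```text
t0.15 jig(mm) [-378.  -478.6] z 230.9 yawrel 19.03 tilt [-0.01  0.06] F [ 0.2 -0.1 -0.4] w 85.5 gf 0.0
turn 109.03
time: 0.65
ee_pos: [0.1435, -0.5048, 0.231]
ee_rot: [0.973, -0.229, -0.0, -0.0]
force: [-0.1, 0.4, -0.7]
gripper_width: 0.0853
gripper_force: 0.0
time: 1.15
ee_pos: [0.1434, -0.5048, 0.2311]
ee_rot: [0.827, -0.563, -0.0, -0.0]
force: [-0.2, -0.4, 0.2]
gripper_width: 0.0849
gripper_force: 0.0
time: 1.65
ee_pos: [0.0946, -0.5069, 0.2312]
ee_rot: [0.713, -0.701, 0.014, -0.016]
force: [0.3, -0.1, 0.9]
gripper_width: 0.085
gripper_force: 0.0
t1.65 jig(mm) [-426.7 -483.5] z 231.2 yawrel -85.86 tilt [2.38 0.2 ] F [ 0.3 -0.1  0.9] w 85.0 gf 0.0
tool shift cm [-44.71 -30.61   9.52]
turn 4.14
```

```bash

python3 -m handwheel '[[8.5,[-3.7,-2.5,0.1],0],[8.5,[-3.7,-2.5,0.1],0],[8.5,[-3.7,-2.5,0.1],0],[8.5,[-3.7,-2.5,0.1],0],[8.5,[-3.7,-2.5,0.1],0]]' >/dev/null
python3 -m handwheel '[[8.5,[-3.7,-2.5,0.1],0],[8.5,[-3.7,-2.5,0.1],0],[8.5,[-3.7,-2.5,0.1],0],[8.5,[0,0,0],0],[8.5,[0,0,0],0]]' >/dev/null
python3 -c "
from h import *
stat([-150,-15],150,-90);print(np.round(robot.get_obs()['joint_pos'],3))"
```

```text
t2.65 jig(mm) [-387.3 -182.1] z 241.6 yawrel -78.85 tilt [8.3  1.22] F [ 0.3 -1.3 -0.5] w 85.2 gf 0.0
tool shift cm [-11.79 -24.89  12.96]
turn 11.15
[-1.432 -0.296 -0.72   1.148  0.147  3.141]
```

```bash

python3 -m handwheel '[[8.5,[0,0,0],-8],[8.5,[0,0,0],-8],[8.5,[0,0,0],-8],[8.5,[0,0,0],-8],[8.5,[0,0,0],-8]]' >/dev/null
python3 -c "
from h import *
stat([-160,-15],200,-90);print(np.round(robot.get_obs()['joint_pos'],3))"
```

```text
t3.15 jig(mm) [-387.5 -183.1] z 241.3 yawrel -38.92 tilt [8.28 1.33] F [0.2 0.9 0.1] w 85.3 gf 0.0
tool shift cm [  6.73 -26.65   7.86]
turn 51.08
[-1.434 -0.292 -0.718  1.148  0.147  2.437]
```

```bash

python3 -m handwheel '[[8.5,[0.7,-2.7,0.6],0],[8.5,[0.7,-2.7,0.6],0],[8.5,[0.7,-2.7,0.6],0],[8.5,[0.7,-2.7,0.6],0],[8.5,[0.7,-2.7,0.6],0]]' >/dev/null
python3 -m handwheel '[[8.5,[0.7,-2.7,0.6],0],[8.5,[0.7,-2.7,0.6],0],[8.5,[0.7,-2.7,0.6],0],[8.5,[0.7,-2.7,0.6],0],[8.5,[0.7,-2.7,0.6],0]]' >/dev/null
python3 -c "
from h import *
stat([-160,-15],200,-90);print(np.round(robot.get_obs()['joint_pos'],3))"
```

```text
t4.15 jig(mm) [-204.1  -72.8] z 221.7 yawrel -35.85 tilt [10.25  4.49] F [-0.7  0.4  0.3] w 84.9 gf 0.0
tool shift cm [-0.01 -6.78  3.41]
turn 54.15
[-0.681 -0.137 -0.671  0.946  0.174  3.141]
```

```bash

python3 -m handwheel '[[8.5,[0,0,0],-8.4],[8.5,[0,0,0],-8.4],[8.5,[0,0,0],-8.4],[8.5,[0,0,0],-8.4],[8.5,[0,0,0],-8.4]]' >/dev/null
python3 -m handwheel '[[8.5,[0,0,0],-8.4],[8.5,[0,0,0],-8.4],[8.5,[0,0,0],-8.4],[8.5,[0,0,0],-8.4],[8.5,[0,0,0],-8.4]]' >/dev/null
python3 -m handwheel '[[8.5,[0,0,0],-8.4],[8.5,[0,0,0],-8.4],[8.5,[0,0,0],-8.4],[8.5,[0,0,0],-8.4],[8.5,[0,0,0],-8.4]]' >/dev/null
python3 -c "
from h import *
stat([-160,-15],150,90);print(np.round(robot.get_obs()['joint_pos'],3))
m,im,d=grab('top');cv2.imwrite('pics/top1.png',cv2.resize(im[150:290,200:400],(800,560))[...,::-1])
m,im,d=grab('wrist');cv2.imwrite('pics/wr1.png',im[...,::-1])"
```

```text
t5.65 jig(mm) [-204.5  -72.9] z 221.9 yawrel 91.37 tilt [10.25  4.45] F [ 0.2  0.1 -0.9] w 85.1 gf 0.0
tool shift cm [5.06 3.17 8.34]
turn 1.37
[-0.682 -0.139 -0.671  0.947  0.174  0.936]
```

View pics/wr1.png

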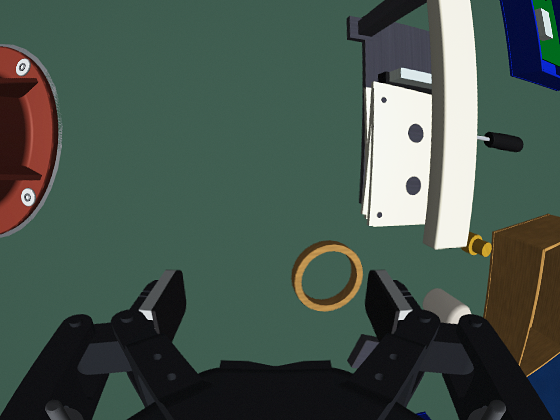

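The wrist view shows the panels' front edges at about (365,85–225), clear of the bar at (445,120). The fingers lean forwards by about 11°, which lets an open finger's back reach in under the bar.

```bash

python3 -m handwheel '[[8.5,[1.0,0.6,0.9],0.3],[8.5,[1.0,0.6,0.9],0.3],[8.5,[1.0,0.6,0.9],0.3],[8.5,[1.0,0.6,0.9],0.3],[8.5,[1.0,0.6,0.9],0.2]]' >/dev/null
python3 -c "
from h import *
stat([-160,-15],6,90);
a=dict(np.load('top0.npz'));print('tape',w2jig(onplane(a,[(356,252)],.02))*1e3)"
```

```text
t6.25 jig(mm) [-167.3  -18.6] z 187.1 yawrel 89.38 tilt [10.25  4.45] F [-0.1  0.4 -0.2] w 85.0 gf 0.0
tool shift cm [-1.27 -2.41 17.92]
turn -0.62
tape [[-100.23981994 -166.06000028]]
```

```bash

python3 -m handwheel '[[8.5,[-0.3,-0.5,3.6],-0.3],[8.5,[-0.3,-0.5,3.6],-0.3],[8.5,[-0.3,-0.5,3.6],0],[8.5,[-0.3,-0.5,3.6],0],[8.5,[0,0,0],0]]' >/dev/null
python3 -c "
from h import *
stat([-160,-15],6,90);stat([-132,-15],6,90)"
```

```text
t6.75 jig(mm) [-165.3  -16.9] z 38.4 yawrel 90.02 tilt [9.87 4.62] F [-1.1  0.4  0.4] w 85.0 gf 0.0
tool shift cm [-0.11 -0.02  3.28]
turn 0.02
t6.75 jig(mm) [-165.3  -16.9] z 38.4 yawrel 90.02 tilt [9.87 4.62] F [-1.1  0.4  0.4] w 85.0 gf 0.0
tool shift cm [-0.11  2.74  3.75]
turn 0.02
```

```bash

python3 -m handwheel '[[8.5,[0,0,1.1],0],[8.5,[0,0,1.1],0],[8.5,[0,0,1.0],0],[8.5,[0,0.7,0.12],0],[8.5,[0,0.7,0.12],0]]' |grep force
python3 -c "
from h import *
stat([-132,-15],6,90)"
python3 -m handwheel '[[8.5,[0,0.4,0.07],0],[8.5,[0,0.4,0.07],0],[8.5,[0,0.2,0.03],0],[8.5,[0,0.2,0.03],0],[8.5,[0,0.2,0.03],0]]' |grep force
python3 -c "
from h import *
stat([-132,-15],6,90)
m,im,d=grab('wrist');cv2.imwrite('pics/wr2.png',im[...,::-1])"
```

```text
force: [0.5, 0.3, 0.0]
gripper_force: 0.0
t7.25 jig(mm) [-141.4  -15.4] z 11.5 yawrel 90.23 tilt [10.29  4.42] F [0.5 0.3 0. ] w 85.1 gf 0.0
tool shift cm [-0.01  0.83  0.7 ]
turn 0.23
force: [0.2, 0.0, -0.4]
gripper_force: 0.0
t7.75 jig(mm) [-128.6  -14.8] z 10.5 yawrel 90.34 tilt [10.21  4.45] F [ 0.2  0.  -0.4] w 84.9 gf 0.0
tool shift cm [-0.06 -0.41  0.38]
turn 0.34
```

View pics/wr2.png

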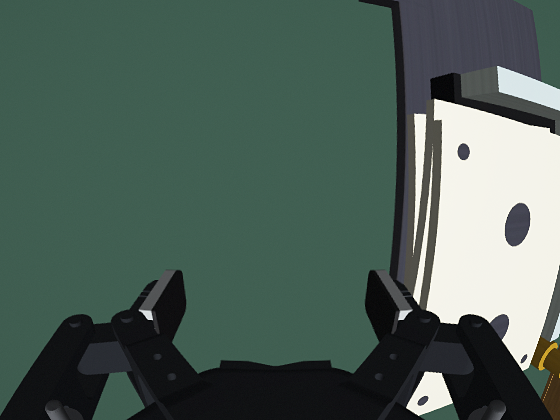

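The panels' front edges fan out at (410–440,110–290) and the front fingertip at (405,300) is just short of them. I'll lower slightly, then push in small steps.

```bash

python3 -m handwheel '[[8.5,[0,0,0.3],0],[8.5,[0,0.2,0.03],0],[8.5,[0,0.2,0.03],0],[8.5,[0,0.2,0.03],0],[8.5,[0,0.2,0.03],0]]' |grep ^force
python3 -c "
from h import *
stat()"
python3 -m handwheel '[[8.5,[0,0.2,0.03],0],[8.5,[0,0.2,0.03],0],[8.5,[0,0.1,0.02],0],[8.5,[0,0.1,0.02],0],[8.5,[0,0,0],0]]' |grep ^force
python3 -c "
from h import *
stat([-110,-15],7,90)
def f(n):
    m,im,d=grab(n);return im
cv2.imwrite('pics/t2.png',f('top')[...,::-1])"
```

```text
force: [-2.5, -0.7, 0.8]
t8.30 jig(mm) [-120.   -14.6] z 7.6 yawrel 90.34 tilt [10.2   4.44] F [-2.5 -0.7  0.8] w 85.0 gf 0.9
force: [-1.0, 0.9, -0.6]
t8.80 jig(mm) [-113.9  -14.5] z 7.7 yawrel 90.34 tilt [10.21  4.45] F [-1.   0.9 -0.6] w 84.8 gf 0.8
tool shift cm [-0.06  0.38  0.13]
turn 0.34
```

```bash

python3 -m handwheel '[[8.5,[0,0.1,0.02],0],[8.5,[0,0.1,0.02],0],[8.5,[0,0.1,0.02],0],[8.5,[0,0,0],0],[8.5,[0,0,0],0]]' |grep ^force
python3 -m handwheel '[[8.5,[0,0.05,0.01],0],[8.5,[0,0.05,0.01],0],[8.5,[0,0,0],0],[8.5,[0,0,0],0],[8.5,[0,0,0],0]]' |grep ^force
python3 -c "
from h import *
stat([-110,-15],7,90)
m,im,d=grab('top');cv2.imwrite('pics/t3.png',cv2.resize(im[175:255,225:345],(600,400),interpolation=cv2.INTER_CUBIC)[...,::-1])
m,im,d=grab('scene');cv2.imwrite('pics/s3.png',cv2.resize(im[130:280,200:350],(600,600),interpolation=cv2.INTER_CUBIC)[...,::-1])"
```

```text
force: [-2.3, 0.5, -0.2]
force: [-4.7, 0.5, -0.7]
t9.85 jig(mm) [-109.8  -14.5] z 7.6 yawrel 90.34 tilt [10.22  4.44] F [-4.7  0.5 -0.7] w 84.8 gf 1.6
tool shift cm [-0.05 -0.03  0.06]
turn 0.34
```

View pics/s3.png

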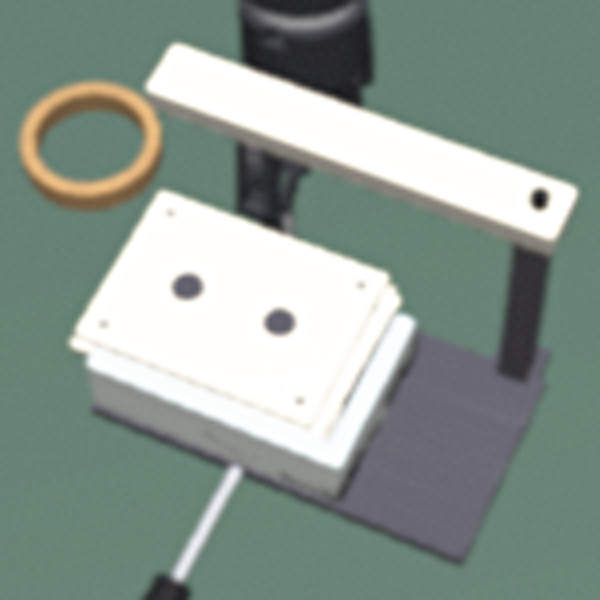

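The stack has moved evenly and the light contact forces look right. I'll back off and go round to the -y side, turning to yaw 0 so the body stays clear of the bar.

```bash

python3 -m handwheel '[[8.5,[0,-1.5,0],0],[8.5,[0,-2.5,0],0],[8.5,[-1,-1.5,-3],0],[8.5,[-3,0,-3],0],[8.5,[-4,0,-2],0]]' |grep ^force
python3 -m handwheel '[[8.5,[-4,0,0],0],[8.5,[-3,0,0],0],[8.5,[0,0,0],8.4],[8.5,[0,0,0],8.4],[8.5,[0,0,0],8.4]]' |grep ^force
python3 -m handwheel '[[8.5,[0,0,0],8.4],[8.5,[0,0,0],8.4],[8.5,[0,0,0],8.4],[8.5,[0,0,0],8.4],[8.5,[0,0,0],8.4]]' |grep ^force
python3 -m handwheel '[[8.5,[0,0,0],8.4],[8.5,[0,0,0],8.4],[8.5,[0,0,0],6.3],[8.5,[0,0,0],0],[8.5,[0,0,0],0]]' |grep ^force
python3 -c "
from h import *
stat([0,-178],60,0);print(np.round(robot.get_obs()['joint_pos'],3))"
```

```text
force: [1.6, -0.2, 0.2]
force: [0.2, -0.4, -0.1]
force: [-0.6, -1.0, -0.3]
force: [0.7, -0.8, 0.1]
t11.95 jig(mm) [-176.5 -170.9] z 63.7 yawrel -0.65 tilt [10.28  4.39] F [ 0.7 -0.8  0.1] w 85.3 gf 0.0
tool shift cm [17.32  0.81  3.39]
turn -0.65
[-0.847  0.222 -0.787  0.499  0.186  2.359]
```

```bash

python3 -m handwheel '[[8.5,[4.3,0.2,0.8],-0.6],[8.5,[4.3,0.2,0.9],0],[8.5,[4.3,0.2,0.8],0],[8.5,[4.3,0.2,0.9],0],[8.5,[0,0,0],0]]' |grep ^force
python3 -c "
from h import *
stat([0,-165],12,0);print(np.round(robot.get_obs()['joint_pos'],3))"
```

```text
force: [0.0, -0.2, 0.5]
t12.45 jig(mm) [   4.  -177.4] z 59.8 yawrel 0.09 tilt [10.48  4.33] F [ 0.  -0.2  0.5] w 84.7 gf 0.0
tool shift cm [-1.25 -0.84  4.72]
turn 0.09
[-0.612  0.47  -0.401  0.592  0.168  2.585]
```

```bash

python3 -m handwheel '[[8.5,[-0.4,0.1,1.6],0],[8.5,[-0.4,0.1,1.6],0],[8.5,[-0.4,0.1,1.5],0],[8.5,[0,-0.6,0.05],0],[8.5,[0,-0.6,0.05],0]]' |grep ^force
python3 -m handwheel '[[8.5,[0,-0.3,0.02],0],[8.5,[0,-0.3,0.02],0],[8.5,[0,-0.2,0.02],0],[8.5,[0,-0.2,0.02],0],[8.5,[0,0,0],0]]' |grep ^force
python3 -c "
from h import *
stat([0,-131],12,0)"
```

```text
force: [-1.8, -0.2, -0.0]
force: [0.7, 0.2, -0.9]
t13.45 jig(mm) [  -5.1 -153.2] z 11.2 yawrel -0.23 tilt [10.24  4.44] F [ 0.7  0.2 -0.9] w 85.1 gf 0.0
tool shift cm [ 0.51 -2.21  0.21]
turn -0.23
```

```bash

python3 -m handwheel '[[8.5,[0.1,-0.3,0.02],0],[8.5,[0.2,-0.3,0.02],0],[8.5,[0.1,-0.2,0.02],-0.2],[8.5,[0.1,-0.2,0.02],0],[8.5,[0,-0.2,0.02],0]]' |grep ^force
python3 -m handwheel '[[8.5,[0,-0.2,0.02],0],[8.5,[0,-0.2,0.02],0],[8.5,[0,-0.1,0.01],0],[8.5,[0,-0.1,0.01],0],[8.5,[0,0,0],0]]' |grep ^force
python3 -c "
from h import *
stat([0,-131],12,0)"
```

```text
force: [0.1, -0.8, -0.8]
force: [-0.2, -1.1, -0.2]
t14.45 jig(mm) [-1.000e-01 -1.353e+02] z 11.9 yawrel -0.04 tilt [10.24  4.43] F [-0.2 -1.1 -0.2] w 85.3 gf 0.7
tool shift cm [ 0.01 -0.43  0.03]
turn -0.04
```

```bash

python3 -m handwheel '[[8.5,[0,-0.1,0.01],0],[8.5,[0,-0.1,0.01],0],[8.5,[0,-0.1,0.01],0],[8.5,[0,0,0],0],[8.5,[0,0,0],0]]' |grep ^force
python3 -m handwheel '[[8.5,[0,-0.05,0],0],[8.5,[0,-0.05,0],0],[8.5,[0,-0.05,0],0],[8.5,[0,0,0],0],[8.5,[0,0,0],0]]' |grep ^force
python3 -c "
from h import *
stat([0,-131],12,0)"
python3 -m handwheel '[[8.5,[0,-0.05,0],0],[8.5,[0,-0.05,0],0],[8.5,[0,0,0],0],[8.5,[0,0,0],0],[8.5,[0,0,0],0]]' |grep ^force
python3 -c "
from h import *
stat([0,-131],12,0)"
```

```text
force: [0.2, -1.9, 1.2]
force: [0.3, -2.1, -0.7]
t15.45 jig(mm) [  -0.4 -130.6] z 11.9 yawrel -0.04 tilt [10.21  4.46] F [ 0.3 -2.1 -0.7] w 85.0 gf 0.8
tool shift cm [ 0.04  0.04 -0.01]
turn -0.04
force: [-2.5, -3.2, 0.1]
t15.95 jig(mm) [  -0.3 -129.9] z 12.0 yawrel -0.04 tilt [10.22  4.43] F [-2.5 -3.2  0.1] w 85.2 gf 1.5
tool shift cm [ 0.03  0.11 -0.  ]
turn -0.04
```

```bash

python3 -m handwheel '[[8.5,[0,-0.05,0],0],[8.5,[0,-0.05,0],0],[8.5,[0,0,0],0],[8.5,[0,0,0],0],[8.5,[0,0,0],0]]' |grep ^force
python3 -m handwheel '[[8.5,[0,-0.05,0],0],[8.5,[0,-0.05,0],0],[8.5,[0,0,0],0],[8.5,[0,0,0],0],[8.5,[0,0,0],0]]' |grep ^force
python3 -c "
from h import *
stat([0,-131],12,0)
m,im,d=grab('top');np.savez('top4.npz',im=im,d=d,**m);cv2.imwrite('pics/t4.png',cv2.resize(im[175:255,225:345],(750,500),interpolation=cv2.INTER_CUBIC)[...,::-1])"
```

```text
force: [-1.1, -6.0, -0.5]
force: [-2.6, -9.1, -1.5]
t16.95 jig(mm) [  -0.3 -129.2] z 12.3 yawrel -0.07 tilt [10.21  4.29] F [-2.6 -9.1 -1.5] w 85.2 gf 4.3
tool shift cm [0.02 0.18 0.02]
turn -0.07
```

View pics/t4.png

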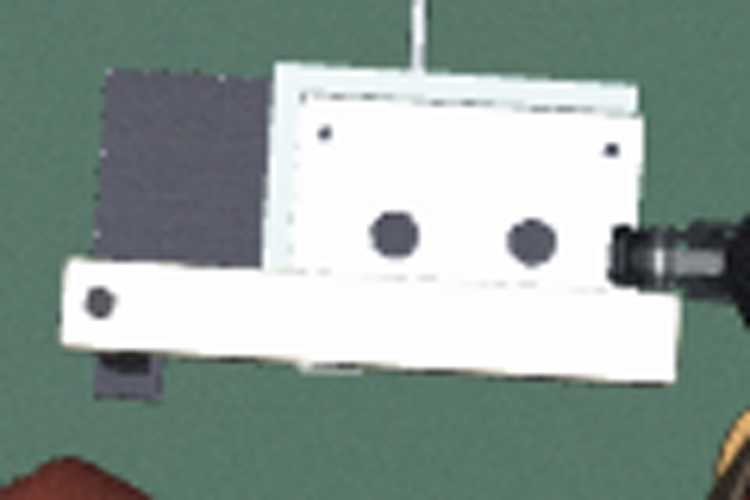

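Side-stop contact is about 9 N. The panels line up with the side rail, and a small front lip of a lower panel is still showing at (330,365). I'll repeat the y push at the upper layers.

```bash

python3 -m handwheel '[[8.5,[0,0.3,0],0],[8.5,[0.08,0,-0.44],0],[8.5,[0.08,0,-0.44],0],[8.5,[0,-0.1,0],0],[8.5,[0,-0.1,0],0]]' |grep ^force
python3 -c "
from h import *
stat([0,-129.5],21,0)"
python3 -m handwheel '[[8.5,[0,-0.05,0],0],[8.5,[0,-0.05,0],0],[8.5,[0,-0.05,0],0],[8.5,[0,-0.05,0],0],[8.5,[0,0,0],0]]' |grep ^force
python3 -c "
from h import *
stat([0,-129.5],21,0)"
```

```text
force: [-0.3, 1.5, -0.6]
t17.50 jig(mm) [  -0.  -129.3] z 21.3 yawrel -0.03 tilt [10.25  4.45] F [-0.3  1.5 -0.6] w 85.1 gf 0.0
tool shift cm [-0.    0.03  0.03]
turn -0.03
force: [-0.7, -5.0, -0.7]
t18.00 jig(mm) [  -0.3 -128. ] z 21.2 yawrel -0.06 tilt [10.21  4.39] F [-0.7 -5.  -0.7] w 84.9 gf 2.3
tool shift cm [0.02 0.15 0.01]
turn -0.06
```

```bash

python3 -m handwheel '[[8.5,[0,-0.05,0],0],[8.5,[0,-0.05,0],0],[8.5,[0,0.4,0],0],[8.5,[0.08,0,-0.4],0],[8.5,[0.06,0,-0.3],0]]' |grep ^force
python3 -m handwheel '[[8.5,[0,-0.15,0],0],[8.5,[0,-0.1,0],0],[8.5,[0,-0.1,0],0],[8.5,[0,-0.05,0],0],[8.5,[0,-0.05,0],0]]' |grep ^force
python3 -m handwheel '[[8.5,[0,-0.05,0],0],[8.5,[0,-0.05,0],0],[8.5,[0,0,0],0],[8.5,[0,0,0],0],[8.5,[0,0,0],0]]' |grep ^force
python3 -c "
from h import *
stat([0,-129.5],28,0)"
```

```text
force: [-0.2, 0.0, 0.1]
force: [-1.3, -3.0, 0.2]
force: [-0.9, -6.2, -1.1]
t19.50 jig(mm) [-1.000e-01 -1.268e+02] z 28.5 yawrel -0.07 tilt [10.21  4.32] F [-0.9 -6.2 -1.1] w 85.3 gf 3.0
tool shift cm [0.   0.27 0.03]
turn -0.07
```

```bash

python3 -m handwheel '[[8.5,[0,1,0],0],[8.5,[0,3,0],0],[8.5,[0,1,-4],0],[8.5,[-4,0,-1.2],0],[8.5,[-4.5,0,-0.8],0]]' |grep ^force
python3 -m handwheel '[[8.5,[-4.5,0,-0.8],0],[8.5,[-4.5,0,-0.8],0],[8.5,[0,0,0],-8.4],[8.5,[0,0,0],-8.4],[8.5,[0,0,0],-8.4]]' |grep ^force
python3 -m handwheel '[[8.5,[0,0,0],-8.4],[8.5,[0,0,0],-8.4],[8.5,[0,0,0],-8.4],[8.5,[0,0,0],-8.4],[8.5,[0,0,0],-8.4]]' |grep ^force
python3 -m handwheel '[[8.5,[0,0,0],-8.4],[8.5,[0,0,0],-8.4],[8.5,[0,0,0],-6],[8.5,[0,0,0],0],[8.5,[0,0,0],0]]' |grep ^force
python3 -c "
from h import *
stat([-150,0],40,90)"
```

```text
force: [-0.9, -0.7, -0.7]
force: [0.1, -0.7, -0.3]
force: [0.7, 0.0, 0.2]
force: [0.9, -0.6, -0.1]
t21.50 jig(mm) [-184.9 -182.1] z 68.3 yawrel 90.65 tilt [10.24  4.46] F [ 0.9 -0.6 -0.1] w 85.1 gf 0.0
tool shift cm [17.85  2.87  4.97]
turn 0.65
```

```bash

python3 -m handwheel '[[8.5,[4.5,0.5,0],0.6],[8.5,[4.5,0.5,0],0],[8.5,[4.5,0.5,1],0],[8.5,[4.3,0.5,2],0],[8.5,[0,0.5,2],0]]' |grep ^force
python3 -c "
from h import *
stat([-130,0],8,90)"
```

```text
force: [0.2, -0.6, -0.3]
t22.00 jig(mm) [-153.4    4.3] z 39.2 yawrel 90.44 tilt [10.24  4.59] F [ 0.2 -0.6 -0.3] w 85.1 gf 0.0
tool shift cm [-0.73  1.77  3.42]
turn 0.44
```

```bash

python3 -m handwheel '[[8.5,[-0.4,0,1.5],0.4],[8.5,[-0.3,0.3,1.5],0],[8.5,[0,0.7,0.2],0],[8.5,[0,0.7,0.2],0],[8.5,[0,0.5,0.05],0]]' |grep ^force
python3 -m handwheel '[[8.5,[0,0.4,0.07],0],[8.5,[0,0.4,0.07],0],[8.5,[0,0.3,0.05],0],[8.5,[0,0.2,0.03],0],[8.5,[0,0,0],0]]' |grep ^force
python3 -c "
from h import *
stat([-110,0],8,90)"
```

```text
force: [-0.4, 0.5, 1.5]
force: [-0.2, -1.2, -0.4]
t23.00 jig(mm) [-111.7   -5. ] z 8.7 yawrel 89.85 tilt [10.24  4.43] F [-0.2 -1.2 -0.4] w 84.9 gf 0.0
tool shift cm [0.5  0.14 0.14]
turn -0.15
```

```bash

python3 -m handwheel '[[8.5,[0,0.1,0.02],0],[8.5,[0,0.1,0.02],0],[8.5,[0,0.05,0.01],0],[8.5,[0,0.05,0.01],0],[8.5,[0,0,0],0]]' |grep ^force
python3 -m handwheel '[[8.5,[0,0.05,0.01],0],[8.5,[0,0.05,0.01],0],[8.5,[0,0,0],0],[8.5,[0,0,0],0],[8.5,[0,0,0],0]]' |grep ^force
python3 -m handwheel '[[8.5,[0,0.05,0.01],0],[8.5,[0,0.05,0.01],0],[8.5,[0,0,0],0],[8.5,[0,0,0],0],[8.5,[0,0,0],0]]' |grep ^force
python3 -c "
from h import *
stat([-110,0],8,90)"
```

```text
force: [-2.6, -0.0, 0.0]
force: [-3.5, -0.6, -0.7]
force: [-4.4, -0.9, 0.9]
t24.50 jig(mm) [-107.2   -5. ] z 8.3 yawrel 89.84 tilt [10.19  4.44] F [-4.4 -0.9  0.9] w 85.1 gf 2.7
tool shift cm [ 0.49 -0.29  0.03]
turn -0.16
```

```bash

python3 -m handwheel '[[8.5,[0,0.05,0.01],0],[8.5,[0,0.05,0.01],0],[8.5,[0,0.05,0.01],0],[8.5,[0,0,0],0],[8.5,[0,0,0],0]]' |grep ^force
python3 -c "
from h import *
stat()"
python3 -m handwheel '[[8.5,[0,0.05,0.01],0],[8.5,[0,0.05,0.01],0],[8.5,[0,0.05,0.01],0],[8.5,[0,0,0],0],[8.5,[0,0,0],0]]' |grep ^force
python3 -c "
from h import *
stat()"
python3 -m handwheel '[[8.5,[0,0.05,0.01],0],[8.5,[0,0.05,0.01],0],[8.5,[0,0,0],0],[8.5,[0,0,0],0],[8.5,[0,0,0],0]]' |grep ^force
python3 -c "
from h import *
stat()"
```

```text
force: [-8.5, -2.4, 3.5]
t25.00 jig(mm) [-106.2   -5.1] z 8.2 yawrel 89.81 tilt [10.14  4.42] F [-8.5 -2.4  3.5] w 84.8 gf 4.7
force: [-11.3, -1.5, 7.8]
t25.50 jig(mm) [-105.2   -5.1] z 8.1 yawrel 89.80 tilt [10.09  4.41] F [-11.3  -1.5   7.8] w 85.1 gf 7.1
force: [-16.4, -3.3, 13.6]
t26.00 jig(mm) [-105.1   -5.1] z 8.0 yawrel 89.77 tilt [10.02  4.41] F [-16.4  -3.3  13.6] w 84.9 gf 11.1
```

```bash

python3 -c "
from h import *
m,im,d=grab('scene');np.savez('scene5.npz',im=im,d=d,**m)
m2,im2,d2=grab('wrist');np.savez('wrist5.npz',im=im2,d=d2,**m2)
m3,im3,d3=grab('top');np.savez('top5.npz',im=im3,d=d3,**m3)
rs=lambda a,s: cv2.resize(a,s,interpolation=cv2.INTER_CUBIC)
c=np.zeros((600,800,3),np.uint8)
c[:300,:400]=rs(im[140:260,205:365],(400,300)); c[:300,400:]=rs(im3[175:250,235:335],(400,300))
c[300:,:400]=rs(im2[60:360,160:560],(400,300)); c[300:,400:]=rs(im2[60:240,340:560],(400,300))
cv2.imwrite('pics/c5.png',c[...,::-1])"
```

```text
(no output)
```

View pics/c5.png

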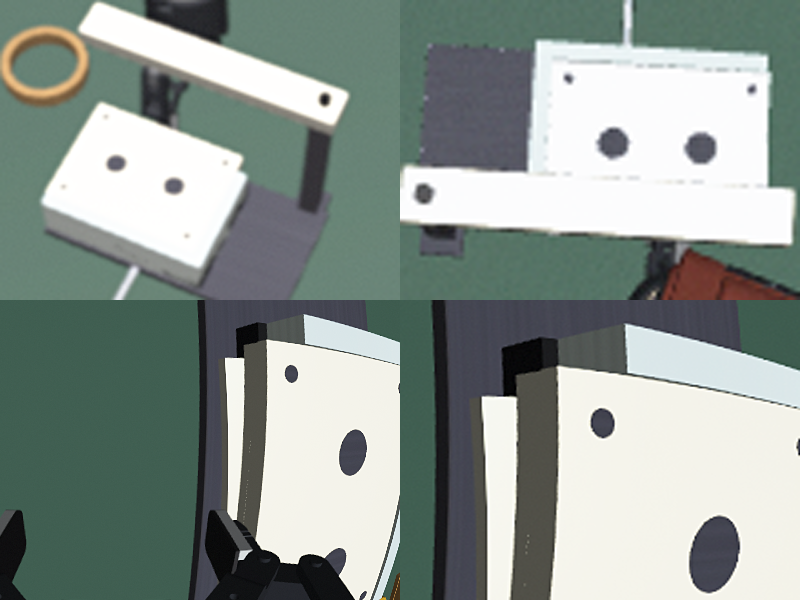

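Panels 2–4 are square. The fingertip sits on top of plate1, which still sticks out in front at (225,400) in the lower-left view, so my tip-height estimate was about 6 mm low. I'll measure plate1's corner.

```bash

python3 -c "
from h import *
a=dict(np.load('wrist5.npz'))
C=cloud(a,a['d'],True)
print('p1 corner',w2jig(onplane(a,[(380.1,118.2)],.036,True))*1e3,'p4 corner',w2jig(onplane(a,[(426.4,100.2)],.054,True))*1e3)
print('p1 front edge',[ (w2jig(onplane(a,[q],.036,True))*1e3).round(1).tolist() for q in [(380.1,118.2),(381,150),(383,180),(385,215)]])
# depth scan: rows of z along columns
for v in (130,170,210):
    r=C[v,370:450]; print(v,[(370+i,np.round(np.r_[w2jig(r[i])*1e3,r[i,2]*1e3]).astype(int).tolist()) for i in range(0,80,6)])
stat([-140,-5],3,90)
"
```

```text
p1 corner [[-65.93307843  68.21141302]] p4 corner [[-55.52618037  74.4762771 ]]
p1 front edge [[[-65.9, 68.2]], [[-65.6, 55.3]], [[-64.4, 43.0]], [[-62.8, 28.3]]]
130 [(370, [-57, 65, 9]), (376, [-54, 65, 9]), (382, [-64, 64, 34]), (388, [-62, 64, 36]), (394, [-60, 64, 36]), (400, [-57, 64, 37]), (406, [-54, 64, 37]), (412, [-54, 64, 42]), (418, [-56, 63, 48]), (424, [-56, 63, 52]), (430, [-55, 63, 55]), (436, [-51, 64, 54]), (442, [-48, 64, 54]), (448, [-45, 64, 54])]
170 [(370, [-58, 45, 10]), (376, [-54, 45, 10]), (382, [-63, 47, 32]), (388, [-63, 47, 37]), (394, [-58, 47, 35]), (400, [-56, 47, 35]), (406, [-55, 47, 39]), (412, [-54, 48, 41]), (418, [-56, 48, 49]), (424, [-55, 48, 52]), (430, [-54, 49, 55]), (436, [-51, 49, 54]), (442, [-48, 49, 54]), (448, [-45, 49, 55])]
210 [(370, [-57, 26, 11]), (376, [-54, 25, 11]), (382, [-62, 29, 31]), (388, [-62, 30, 36]), (394, [-59, 30, 37]), (400, [-56, 30, 37]), (406, [-55, 31, 40]), (412, [-55, 32, 44]), (418, [-56, 33, 50]), (424, [-55, 33, 54]), (430, [-53, 33, 54]), (436, [-50, 33, 54]), (442, [-48, 33, 55]), (448, [-43, 33, 54])]
t26.15 jig(mm) [-105.1   -5.1] z 8.0 yawrel 89.78 tilt [10.02  4.41] F [-16.5  -4.   13.7] w 85.1 gf 11.1
tool shift cm [-0.05 -3.53 -0.1 ]
turn -0.22
```

Plates 2–4 are flush: their corner is at (-55.5, 74.5) against an ideal (-55, 75). Plate1's corner is at (-66, 68) with about 4° yaw. I'll back off, drop lower and push plate1 alone, starting on its +y half.

```bash

python3 -m handwheel '[[8.5,[0,-0.5,-0.1],0],[8.5,[0,-1.2,0],0],[8.5,[1.5,-0.6,0.2],0],[8.5,[2,0,0.4],0],[8.5,[0,0,0],0]]' |grep ^force
python3 -c "
from h import *
stat([-122,30],2.5,90)"
```

```text
force: [-0.2, -0.1, 0.1]
t26.65 jig(mm) [-123.9   32.2] z 2.8 yawrel 89.96 tilt [10.3  4.5] F [-0.2 -0.1  0.1] w 84.9 gf 0.0
tool shift cm [-0.22  0.19  0.04]
turn -0.04
```

```bash

python3 -m handwheel '[[8.5,[0,0.3,0.06],0],[8.5,[0,0.3,0.05],0],[8.5,[0,0.2,0.03],0],[8.5,[0,0.2,0.03],0],[8.5,[0,0.2,0.03],0]]' |grep ^force
python3 -m handwheel '[[8.5,[0,0.1,0.02],0],[8.5,[0,0.1,0.02],0],[8.5,[0,0.1,0.02],0],[8.5,[0,0,0],0],[8.5,[0,0,0],0]]' |grep ^force
python3 -c "
from h import *
stat([-106,30],2.5,90)
m2,im2,d2=grab('wrist');np.savez('wrist6.npz',im=im2,d=d2,**m2)
a=dict(np.load('wrist6.npz'))
C=cloud(a,a['d'],True)
for v in (100,130,170):
    r=C[v,330:450]; z=r[:,2]; x=w2jig(r)*1e3; k=(z>.030)&(z<.0385); print(v,len(z[k]),x[k].min(0).round(1),x[k].max(0).round(1))
"
```

```text
force: [-0.8, 0.4, -0.2]
force: [-4.0, 1.7, 1.0]
t27.65 jig(mm) [-109.7   31. ] z 2.5 yawrel 89.86 tilt [10.18  4.47] F [-4.   1.7  1. ] w 85.1 gf 2.2
tool shift cm [-0.1   0.37  0.05]
turn -0.14Traceback (most recent call last):
  File "<string>", line 8, in <module>
    r=C[v,330:450]; z=r[:,2]; x=w2jig(r)*1e3; k=(z>.030)&(z<.0385); print(v,len(z[k]),x[k].min(0).round(1),x[k].max(0).round(1))
                                                                                      ~~~~~~~~^^^
    return umr_minimum(a, axis, None, out, keepdims, initial, where)
ValueError: zero-size array to reduction operation minimum which has no identity
```

```bash
cat >> h.py <<'E'
def front():
    "front-edge x (jig mm) by y bin, per layer, from the wrist depth"
    m,im,d=grab('wrist'); C=cloud(m,d,True); ok=(d>0)&(im.min(2)>90)
    P=np.c_[w2jig(C[ok])*1e3,C[ok][:,2]*1e3]
    P=P[(P[:,0]>-85)&(P[:,0]<-45)&(np.abs(P[:,1])<85)]
    for n,l,h in(('p1 top',34.5,38),('p1 side',31,35),('p2-3 side',40,46),('p4',52,56)):
        Q=P[(P[:,2]>l)&(P[:,2]<h)]
        print(n,[(b,len(q),round(float(np.percentile(q[:,0],5)),1)) for b in range(-80,80,20) for q in [Q[(Q[:,1]>=b)&(Q[:,1]<b+20)]] if len(q)>8],'ymax',Q[:,1].max().round(1) if len(Q) else None)
    return P
E
python3 -m handwheel '[[8.5,[0,0.1,0.02],0],[8.5,[0,0.1,0.02],0],[8.5,[0,0.05,0.01],0],[8.5,[0,0,0],0],[8.5,[0,0,0],0]]' |grep ^force
python3 -c "
from h import *
stat()"
python3 -m handwheel '[[8.5,[0,-0.5,0],0],[8.5,[0,-0.7,-0.1],0],[8.5,[-2,0,0],0],[8.5,[-2,0,0],0],[8.5,[0,0,0],0]]' |grep ^force
python3 -c "
from h import *
stat([-110,-10],2.5,90);front()"
```

```text
force: [-4.7, 2.6, 1.2]
t28.20 jig(mm) [-107.   31.] z 2.4 yawrel 89.86 tilt [10.19  4.47] F [-4.7  2.6  1.2] w 85.3 gf 2.3
force: [0.7, 0.7, 0.2]
t28.70 jig(mm) [-118.1  -11. ] z -1.9 yawrel 89.73 tilt [10.32  4.34] F [0.7 0.7 0.2] w 85.1 gf 0.0
tool shift cm [ 0.14  0.87 -0.28]
turn -0.27
p1 top [(-20, 120, -56.1), (0, 183, -56.6), (20, 224, -56.9), (40, 277, -57.4), (60, 139, -57.7)] ymax 69.4
p1 side [(20, 9, -55.9), (40, 11, -56.3), (60, 9, -56.2)] ymax 69.6
p2-3 side [] ymax -18.8
p4 [(-80, 313, -55.0), (-60, 225, -55.1), (-20, 687, -55.3), (0, 865, -55.2), (20, 971, -55.2), (40, 1011, -55.1), (60, 680, -55.3)] ymax 74.3
```

Plate1's front is now between -56.1 and -57.7 mm, and it still needs about 5 mm in y. I'll go round again for a low push from the -y side.

```bash

python3 -m handwheel '[[8.5,[0,-2,-0.4],0],[8.5,[0,-2.5,-1],0],[8.5,[-1,-1.5,-4],0],[8.5,[-3.5,0,-3],0],[8.5,[-4,0,-2],0]]' |grep ^force
python3 -m handwheel '[[8.5,[-4,0,0],0],[8.5,[-4,0,0],0],[8.5,[0,0,0],8.4],[8.5,[0,0,0],8.4],[8.5,[0,0,0],8.4]]' |grep ^force
python3 -m handwheel '[[8.5,[0,0,0],8.4],[8.5,[0,0,0],8.4],[8.5,[0,0,0],8.4],[8.5,[0,0,0],8.4],[8.5,[0,0,0],8.4]]' |grep ^force
python3 -m handwheel '[[8.5,[0,0,0],8.4],[8.5,[0,0,0],8.4],[8.5,[0,0,0],6],[8.5,[0,0,0],0],[8.5,[0,0,0],0]]' |grep ^force
python3 -c "
from h import *
stat([0,-178],60,0)"
```

```text
force: [1.7, -0.2, -0.6]
force: [-0.6, 0.5, 0.2]
force: [-0.5, 0.1, -0.1]
force: [0.3, 0.2, 0.4]
t30.75 jig(mm) [-196.3 -180.9] z 74.9 yawrel -0.85 tilt [10.23  4.44] F [0.3 0.2 0.4] w 84.9 gf 0.0
tool shift cm [19.07 -0.14  4.9 ]
turn -0.85
```

```bash

python3 -m handwheel '[[8.5,[4.7,0,0.9],-0.8],[8.5,[4.7,0,0.9],0],[8.5,[4.7,0,0.9],0],[8.5,[4.7,0,0.9],0],[8.5,[0,0,1],0]]' |grep ^force
python3 -c "
from h import *
stat([0,-165],7,0)"
```

```text
force: [0.5, -0.0, -0.2]
t31.25 jig(mm) [   3.4 -179.5] z 63.8 yawrel 0.11 tilt [10.58  4.27] F [ 0.5 -0.  -0.2] w 85.2 gf 0.0
tool shift cm [-1.36 -0.98  5.63]
turn 0.11
```

```bash

python3 -m handwheel '[[8.5,[-0.5,0,2],0],[8.5,[-0.5,0,2],0],[8.5,[-0.4,0,1.6],0],[8.5,[0,-1,0.08],0],[8.5,[0,-1,0.08],0]]' |grep ^force
python3 -m handwheel '[[8.5,[0,-0.6,0.05],0],[8.5,[0,-0.5,0.05],0],[8.5,[0,-0.3,0.02],0],[8.5,[0,-0.2,0.02],0],[8.5,[0,0,0],0]]' |grep ^force
python3 -c "
from h import *
stat([0,-130],7,0)"
```

```text
force: [-0.1, -1.0, -0.0]
force: [-0.2, 0.5, -0.1]
t32.25 jig(mm) [  -7.1 -137.6] z 5.4 yawrel -0.23 tilt [10.24  4.43] F [-0.2  0.5 -0.1] w 85.0 gf 0.0
tool shift cm [ 0.72 -0.76  0.04]
turn -0.23
```

```bash

python3 -m handwheel '[[8.5,[0.3,0,-0.1],-0.2],[8.5,[0.3,-0.2,0],0],[8.5,[0,-0.2,0.02],0],[8.5,[0,-0.1,0.01],0],[8.5,[0,-0.1,0.01],0]]' |grep ^force
python3 -m handwheel '[[8.5,[0,-0.1,0.01],0],[8.5,[0,-0.05,0],0],[8.5,[0,-0.05,0],0],[8.5,[0,0,0],0],[8.5,[0,0,0],0]]' |grep ^force
python3 -c "
from h import *
stat([0,-130],7,0)"
```

```text
force: [-0.6, -3.0, 0.2]
force: [-1.1, -4.6, -0.7]
t33.25 jig(mm) [  -1.5 -129.9] z 7.4 yawrel -0.04 tilt [10.22  4.43] F [-1.1 -4.6 -0.7] w 84.9 gf 1.9
tool shift cm [0.14 0.02 0.07]
turn -0.04
```

```bash

python3 -m handwheel '[[8.5,[0,-0.05,0],0],[8.5,[0,-0.05,0],0],[8.5,[0,-0.05,0],0],[8.5,[0,0,0],0],[8.5,[0,0,0],0]]' |grep ^force
python3 -c "
from h import *
stat([0,-130],7,0)"
python3 -m handwheel '[[8.5,[0,-0.05,0],0],[8.5,[0,-0.05,0],0],[8.5,[0,-0.05,0],0],[8.5,[0,0,0],0],[8.5,[0,0,0],0]]' |grep ^force
python3 -c "
from h import *
stat([0,-130],7,0)"
```

```text
force: [-0.9, -4.8, -0.6]
t33.75 jig(mm) [  -1.7 -128.5] z 7.5 yawrel -0.04 tilt [10.21  4.41] F [-0.9 -4.8 -0.6] w 85.1 gf 2.5
tool shift cm [0.15 0.16 0.07]
turn -0.04
force: [-4.6, -8.8, -1.0]
t34.25 jig(mm) [  -1.8 -128.1] z 7.6 yawrel -0.07 tilt [10.17  4.29] F [-4.6 -8.8 -1. ] w 85.0 gf 5.0
tool shift cm [0.17 0.2  0.07]
turn -0.07
```

```bash

python3 -m handwheel '[[8.5,[0,-0.05,0],0],[8.5,[0,-0.05,0],0],[8.5,[0,0,0],0],[8.5,[0,0.6,0],0],[8.5,[0,1.5,0],0]]' |grep ^force
python3 -m handwheel '[[8.5,[0,3,0],0],[8.5,[0,1,-4],0],[8.5,[-3.8,0,-1.5],0],[8.5,[-4.5,0,-0.8],0],[8.5,[-4.5,0,-0.8],0]]' |grep ^force
python3 -m handwheel '[[8.5,[-4.5,0,-0.8],0],[8.5,[0,0,0],-8.5],[8.5,[0,0,0],-8.5],[8.5,[0,0,0],-8.5],[8.5,[0,0,0],-8.5]]' |grep ^force
python3 -m handwheel '[[8.5,[0,0,0],-8.5],[8.5,[0,0,0],-8.5],[8.5,[0,0,0],-8.5],[8.5,[0,0,0],-8.5],[8.5,[0,0,0],-8.5]]' |grep ^force
python3 -m handwheel '[[8.5,[0,0,0],-5],[8.5,[4.5,0.5,0],0],[8.5,[4.5,0.5,0],0],[8.5,[4.5,0.5,0],0],[8.5,[4.5,0.5,1],0]]' |grep ^force
python3 -c "
from h import *
stat([-125,20],2,90);front()"
```

```text
force: [0.1, -0.6, 0.3]
force: [0.0, -1.0, 0.8]
force: [0.5, -0.5, 0.3]
force: [0.4, 0.4, -0.2]
force: [1.6, -1.1, -0.7]
t36.75 jig(mm) [-138.7  -17.1] z 64.2 yawrel 82.38 tilt [10.37  4.44] F [ 1.6 -1.1 -0.7] w 84.9 gf 0.0
tool shift cm [ 3.14 -0.22  6.67]
turn -7.62
p1 top [(-60, 32, -55.8), (-40, 65, -55.8), (-20, 76, -55.9), (0, 88, -56.3), (20, 104, -56.4), (40, 112, -56.6), (60, 87, -56.6)] ymax 74.0
p1 side [(40, 9, -56.0)] ymax 72.9
p2-3 side [] ymax -39.9
p4 [(-80, 55, -50.8), (-60, 393, -55.3), (-40, 451, -55.2), (-20, 494, -55.2), (0, 523, -55.1), (20, 549, -55.2), (40, 554, -55.3), (60, 396, -55.2)] ymax 75.3
```

```bash

python3 -m handwheel '[[8.5,[1,-0.2,2],-7.6],[8.5,[1,-0.2,2],0],[8.5,[1.2,-0.1,1.8],0],[8.5,[0,0,0.4],0],[8.5,[0,0,0],0]]' |grep ^force
python3 -c "
from h import *
stat([-112,20],2,90)"
```

```text
force: [0.3, -0.1, -0.3]
t37.30 jig(mm) [-133.    19.4] z 4.2 yawrel 89.99 tilt [10.15  4.49] F [ 0.3 -0.1 -0.3] w 84.9 gf 0.0
tool shift cm [0.04 2.03 0.58]
turn -0.01
```

```bash

python3 -m handwheel '[[8.5,[0,0.5,0.2],0],[8.5,[0,0.6,0.18],0],[8.5,[0,0.6,0.12],0],[8.5,[0,0.3,0.05],0],[8.5,[0,0,0],0]]' |grep ^force
python3 -m handwheel '[[8.5,[0,0.2,0.03],0],[8.5,[0,0.2,0.03],0],[8.5,[0,0.1,0.02],0],[8.5,[0,0,0],0],[8.5,[0,0,0],0]]' |grep ^force
python3 -c "
from h import *
stat()"
python3 -m handwheel '[[8.5,[0,0.05,0.01],0],[8.5,[0,0.05,0.01],0],[8.5,[0,0,0],0],[8.5,[0,0,0],0],[8.5,[0,0,0],0]]' |grep ^force
python3 -c "
from h import *
stat()"
```

```text
force: [-0.4, 0.3, -0.7]
force: [-0.6, -0.1, -0.4]
t38.30 jig(mm) [-107.1   19.6] z 2.7 yawrel 89.95 tilt [10.22  4.45] F [-0.6 -0.1 -0.4] w 85.0 gf 0.0
force: [-3.4, -0.3, 1.3]
t38.80 jig(mm) [-106.4   19.6] z 2.6 yawrel 89.94 tilt [10.18  4.45] F [-3.4 -0.3  1.3] w 84.8 gf 1.7
```

```bash

python3 -m handwheel '[[8.5,[0,0.05,0.01],0],[8.5,[0,0.05,0.01],0],[8.5,[0,0.05,0.01],0],[8.5,[0,0,0],0],[8.5,[0,0,0],0]]' |grep ^force
python3 -c "
from h import *
stat()"
python3 -m handwheel '[[8.5,[0,0.05,0.01],0],[8.5,[0,0.05,0.01],0],[8.5,[0,0,0],0],[8.5,[0,0,0],0],[8.5,[0,0,0],0]]' |grep ^force
python3 -c "
from h import *
stat()"
python3 -m handwheel '[[8.5,[0,-0.6,0],0],[8.5,[0,-2,0],0],[8.5,[-1,-1.5,0],0],[8.5,[-2,-1,-3],0],[8.5,[-2,-1,-4],0]]' |grep ^force
python3 -c "
from h import *
stat(world=[523,-347],z=180,yaw=26.5);front()"
```

```text
force: [-5.6, 0.1, 3.3]
t39.30 jig(mm) [-105.2   19.9] z 2.5 yawrel 89.95 tilt [10.15  4.47] F [-5.6  0.1  3.3] w 84.9 gf 3.0
force: [-9.1, 0.4, 4.8]
t39.80 jig(mm) [-105.2   20. ] z 2.1 yawrel 89.93 tilt [10.06  4.48] F [-9.1  0.4  4.8] w 85.1 gf 4.4
force: [1.7, -0.6, 0.2]
t40.30 jig(mm) [-176.6  -35.4] z 56.3 yawrel 90.03 tilt [10.16  4.51] F [ 1.7 -0.6  0.2] w 85.0 gf 0.0
tool shift cm [-25.28  19.16 -11.57]
turn 63.53
p1 top [(0, 13, -55.8), (20, 15, -55.4), (40, 13, -55.5), (60, 13, -55.7)] ymax 74.4
p1 side [] ymax 73.4
p2-3 side [] ymax None
p4 [(-80, 207, -55.1), (-60, 311, -55.4), (-40, 350, -55.3), (-20, 365, -55.1), (0, 383, -55.3), (20, 383, -55.3), (40, 373, -55.5), (60, 268, -55.4)] ymax 75.2
```

All four layers now read flush: front edges at -55.4 to -55.8 mm for plate1 and about -55.3 mm for p4, with y max at 74.4 to 75.2 mm. On to the weight.

```bash

python3 -m handwheel '[[8.5,[-3.2,2.4,-1.8],0],[8.5,[-3.2,2.4,-1.8],0],[8.5,[-3.2,2.4,-1.8],0],[8.5,[-3.2,2.4,-1.6],0],[8.5,[-3.2,2.4,-1.6],0]]' |grep ^force
python3 -m handwheel '[[8.5,[-3.2,2.4,-1.4],0],[8.5,[-3.2,2.4,-1.4],0],[8.5,[-2.9,2.3,-0.2],0],[8.5,[0,0,0],8],[8.5,[0,0,0],8]]' |grep ^force
python3 -m handwheel '[[8.5,[0,0,0],8],[8.5,[0,0,0],8],[8.5,[0,0,0],8],[8.5,[0,0,0],8],[8.5,[0,0,0],8]]' |grep ^force
python3 -c "
from h import *
stat(world=[525,-347],z=100,yaw=26.8);print(np.round(robot.get_obs()['joint_pos'],3))
m,im,d=grab('top'); C=cloud(m,d)
m,im,d=grab('wrist'); W=cloud(m,d,True); q=W[d>0]; s=q[(q[:,2]>.074)&(q[:,2]<.09)&(abs(q[:,0]-.523)<.03)&(abs(q[:,1]+.347)<.03)]; print(len(s),s.mean(0),s.min(0),s.max(0))
np.savez('wrist7.npz',im=im,d=d,**m);cv2.imwrite('pics/w7.png',im[...,::-1])"
```

```text
force: [-0.1, -0.9, 0.1]
force: [-0.1, 0.2, -0.1]
force: [-0.1, -0.1, 0.4]
t41.85 jig(mm) [  -7.5 -301. ] z 180.8 yawrel 33.31 tilt [10.29  4.39] F [-0.1 -0.1  0.4] w 85.1 gf 0.0
tool shift cm [-1.37 -0.17  7.96]
turn 6.51
[-0.798  0.444 -0.079  0.976  0.183  1.826]
819 [ 0.52459164 -0.34912348  0.08174614] [ 0.51164922 -0.36218726  0.0741249 ] [ 0.53681799 -0.33628974  0.08433421]
```

View pics/w7.png

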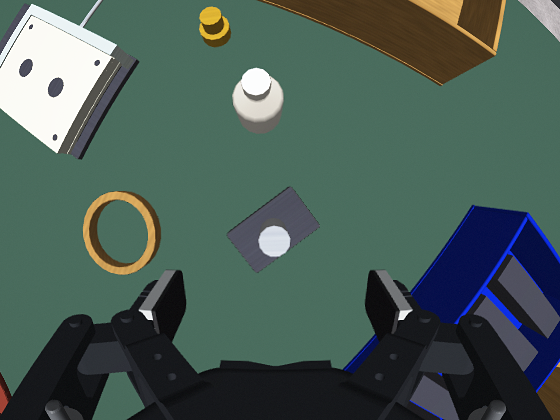

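The weight stands upright with its stem top at (274,241), centred between the fingers, and the flux bottle at (258,100) is clear. I'll descend and grip.

```bash

python3 -m handwheel '[[8.5,[-0.3,-0.1,1.6],6.5],[8.5,[-0.3,0,1.6],0],[8.5,[-0.3,0,1.6],0],[8.5,[-0.3,0,1.6],0],[8.5,[-0.2,0,1.5],0]]' |grep ^force
python3 -c "
from h import *
stat(world=[525.6,-348],z=64,yaw=26.8)"
```

```text
force: [1.0, -0.1, 0.2]
t42.45 jig(mm) [  -6.6 -299.6] z 99.8 yawrel 27.29 tilt [10.26  4.41] F [ 1.  -0.1  0.2] w 84.6 gf 0.0
tool shift cm [-0.62  0.19  3.53]
turn 0.49
```

```bash

python3 -m handwheel '[[8.5,[-0.3,0.1,1.2],0.5],[8.5,[-0.3,0.1,1.2],0],[8.5,[0,0,1.1],0],[5,[0,0,0],0],[4,[0,0,0],0]]' 40|grep ^force
python3 -c "
from h import *
stat(world=[525.6,-348],z=64,yaw=26.8)"
python3 -m handwheel '[[3,[0,0,0],0],[2.6,[0,0,0],0],[2,[0,0,0],0],[1,[0,0,0],0],[0,[0,0,0],0]]' 40|grep -v ee_rot
python3 -m handwheel '[[0,[0,0,0],0],[0,[0,0,0],0],[0,[0,0,0],0],[0,[0,0,0],0],[0,[0,0,0],0]]' 60|grep -v ee_rot
python3 -c "
from h import *
stat(world=[525.6,-348],z=64,yaw=26.8)"
```

```text
force: [0.8, -0.4, 0.1]
t42.95 jig(mm) [  -5.  -300.8] z 65.0 yawrel 26.53 tilt [10.23  4.44] F [ 0.8 -0.4  0.1] w 58.7 gf 0.0
tool shift cm [-0.04  0.02  0.1 ]
turn -0.27
time: 43.45
ee_pos: [0.5259, -0.3481, 0.0658]
force: [-1.1, 0.2, 4.9]
gripper_width: 0.0243
gripper_force: 39.1
time: 43.95
ee_pos: [0.5258, -0.3481, 0.0659]
force: [-2.6, 0.2, 6.8]
gripper_width: 0.0236
gripper_force: 58.4
t43.95 jig(mm) [  -4.8 -301.2] z 65.9 yawrel 26.51 tilt [10.28  4.39] F [-2.6  0.2  6.8] w 23.6 gf 58.4
tool shift cm [-0.05 -0.02  0.19]
turn -0.29
```

```bash

python3 -m handwheel '[[0,[0.1,0,-0.5],0],[0,[0.1,0,-0.5],0],[0,[0.2,0,-1],0],[0,[0.2,0,-1],0],[0,[0,0,0],0]]' 60|grep -v ee_rot
python3 -c "
from h import *
stat(tj=[20,-1],z=190,yaw=26.8)
m,im,d=grab('wrist'); W=cloud(m,d,True); q=W[d>0]; t=robot.get_obs()['ee_pos']; s=q[(q[:,2]<.06)&(q[:,2]>.035)&(np.hypot(*(q[:,:2]-t[:2]).T)<.07)]; print(len(s),s.min(0),s.max(0)); 
A=np.c_[s[:,:2]-s[:,:2].mean(0),np.ones(len(s))]; k=np.linalg.lstsq(A,s[:,2],rcond=None)[0]; print('foot slope',k, np.std(s[:,2]-A@k))"
```

```text
time: 44.45
ee_pos: [0.5265, -0.3486, 0.0976]
force: [-0.0, -0.1, -6.4]
gripper_width: 0.0237
gripper_force: 59.5
t44.45 jig(mm) [  -4.1 -301.6] z 97.6 yawrel 26.54 tilt [10.35  4.32] F [-0.  -0.1 -6.4] w 23.7 gf 59.5
tool shift cm [ 17.09 -25.8   -6.07]
turn -0.26
5204 [ 0.47968493 -0.38800493  0.03523536] [ 0.57029475 -0.31183341  0.05975656]
foot slope [-0.00497464 -0.01870935  0.05135894] 0.0016886177256765992
```

The weight lifted cleanly: force is -6.4 N and the foot is level within about 1°. I'll raise it to clear the flux bottle, then carry it across. The foot is 80 mm long and lies about 21° off jig x, so I'll keep it at about +5 mm in x to clear the back rail.

```bash

python3 -m handwheel '[[0,[0.4,0,-2],0],[0,[0.6,0,-3],0],[0,[0.5,0,-2.5],0],[0,[0.3,0,-1.5],0],[0,[0,0,0],0]]' 60|grep ^force
python3 -c "
from h import *
stat(tj=[7,0.5],z=190,yaw=26.5)"
```

```text
force: [1.0, -0.6, -6.5]
t45.00 jig(mm) [  -3.9 -301.6] z 189.5 yawrel 26.54 tilt [10.38  4.29] F [ 1.  -0.6 -6.5] w 23.6 gf 60.3
tool shift cm [ 14.2  -26.55   2.71]
turn 0.04
```

```bash

python3 -m handwheel '[[0,[0.7,-1.3,0.13],0],[0,[1.4,-2.6,0.27],0],[0,[1.4,-2.6,0.27],0],[0,[1.4,-2.6,0.27],0],[0,[1.4,-2.6,0.27],0]]' 60|grep ^force
python3 -m handwheel '[[0,[1.4,-2.6,0.27],0],[0,[1.4,-2.6,0.27],0],[0,[1.4,-2.6,0.27],0],[0,[1.4,-2.6,0.27],0],[0,[0.7,-1.3,0.13],0]]' 60|grep ^force
python3 -c "
from h import *
stat(tj=[7,0.5],z=150,yaw=26.5)"
```

```text
force: [-0.3, -0.5, -6.9]
force: [0.3, -0.5, -6.4]
t46.00 jig(mm) [  3.8 -30.9] z 186.7 yawrel 26.58 tilt [10.06  4.57] F [ 0.3 -0.5 -6.4] w 23.9 gf 60.3
tool shift cm [ 0.95 -2.65  3.93]
turn 0.08
```

```bash

python3 -m handwheel '[[0,[0.6,-1,0.1],0],[0,[0.6,-1,0.1],0],[0,[0,-0.6,1.1],0],[0,[-0.15,0,1.3],0],[0,[-0.1,0,1.2],0]]' 60|grep ^force
python3 -m handwheel '[[0,[0,0,0],0],[0,[0,0,0],0],[0,[0,0,0],0],[0,[0,0,0],0],[0,[0,0,0],0]]' 60|grep ^force
python3 -c "
from h import *
stat(tj=[7,0.5],z=128,yaw=26.5)
m,im,d=grab('wrist'); W=cloud(m,d,True); q=W[(d>0)]; J_=w2jig(q)*1e3; z=q[:,2]*1e3
k=(z>70)&(z<115)&(np.hypot(J_[:,0],J_[:,1])<75); s=np.c_[J_[k],z[k]]; print(len(s),np.percentile(s,[1,50,99],axis=0).round(1))"
```

```text
force: [0.8, -0.4, -6.3]
force: [0.9, -0.6, -6.6]
t47.00 jig(mm) [ 9.1 -3.5] z 153.3 yawrel 26.49 tilt [10.27  4.42] F [ 0.9 -0.6 -6.6] w 23.6 gf 60.2
tool shift cm [-0.5  -0.45  2.48]
turn -0.01
5184 [[-33.8 -38.   97.1]
 [ 25.4  -3.  107.2]
 [ 49.7  28.6 109.7]]
```

```bash

python3 -m handwheel '[[0,[-0.2,-0.2,0.6],0],[0,[-0.2,-0.2,0.6],0],[0,[-0.2,0,0.6],0],[0,[-0.1,0,0.6],0],[0,[0,0,0],0]]' 60|grep ^force
python3 -c "
from h import *
stat(tj=[5.5,0.5],z=121,yaw=26.5)"
```

```text
force: [-0.2, -0.5, -7.5]
t47.55 jig(mm) [ 4.3 -0.6] z 126.7 yawrel 26.49 tilt [10.12  4.47] F [-0.2 -0.5 -7.5] w 23.7 gf 60.3
tool shift cm [ 0.04 -0.04  0.59]
turn -0.01
```

```bash

python3 -m handwheel '[[0,[0,0,0.15],0],[0,[0,0,0.15],0],[0,[-0.02,0,0.1],0],[0,[0,0,0.1],0],[0,[0,0,0],0]]' 60|grep ^force
python3 -c "
from h import *
stat(tj=[5,0],z=120,yaw=26.5)"
python3 -m handwheel '[[0,[0,0,0.05],0],[0,[0,0,0],0],[0,[0,0,0],0],[0,[0,0,0],0],[0,[0,0,0],0]]' 60|grep ^force
python3 -c "
from h import *
stat(tj=[5,0],z=120,yaw=26.5)"
```

```text
force: [-0.4, -0.2, -6.2]
t48.05 jig(mm) [ 5.7 -0.4] z 123.0 yawrel 26.50 tilt [10.22  4.44] F [-0.4 -0.2 -6.2] w 23.5 gf 60.3
tool shift cm [-0.11 -0.07  0.28]
turn -0.0
force: [0.8, -1.0, -6.5]
t48.55 jig(mm) [ 5.9 -0.3] z 122.6 yawrel 26.50 tilt [10.23  4.44] F [ 0.8 -1.  -6.5] w 23.3 gf 60.3
tool shift cm [-0.11 -0.07  0.24]
turn -0.0
```

```bash

python3 -m handwheel '[[0,[-0.02,0,0.05],0],[0,[-0.01,0,0.05],0],[0,[-0.01,0,0.05],0],[0,[0,0,0],0],[0,[0,0,0],0]]' 60|grep ^force
python3 -m handwheel '[[0,[-0.01,0,0.05],0],[0,[-0.01,0,0.05],0],[0,[0,0,0],0],[0,[0,0,0],0],[0,[0,0,0],0]]' 60|grep ^force
python3 -c "
from h import *
stat(tj=[5,0],z=120,yaw=26.5)"
```

```text
force: [0.2, -0.1, -6.4]
force: [-0.5, 0.9, -3.9]
t49.55 jig(mm) [ 5.8 -0.3] z 120.0 yawrel 26.50 tilt [10.23  4.44] F [-0.5  0.9 -3.9] w 23.2 gf 60.8
tool shift cm [-0.05 -0.06 -0.01]
turn 0.0
```

```bash

python3 -m handwheel '[[0,[-0.01,0,0.05],0],[0,[-0.01,0,0.05],0],[0,[0,0,0],0],[0,[0,0,0],0],[0,[0,0,0],0]]' 60|grep ^force
python3 -c "
from h import *
stat(tj=[5,0],z=120,yaw=26.5)"
python3 -m handwheel '[[0,[0,0,0],0],[0,[0,0,0],0],[0,[0,0,0],0],[0,[0,0,0],0],[0,[0,0,0],0]]' 20|grep force
python3 -c "
from h import *
stat(tj=[5,0],z=120,yaw=26.5)"
```

```text
force: [-4.1, 1.1, 7.2]
t50.05 jig(mm) [ 6.3 -0.4] z 119.9 yawrel 26.51 tilt [10.32  4.44] F [-4.1  1.1  7.2] w 24.0 gf 61.8
tool shift cm [-0.1  -0.09 -0.03]
turn 0.01
force: [-4.0, 0.9, 6.8]
gripper_force: 61.8
t50.55 jig(mm) [ 6.3 -0.4] z 120.0 yawrel 26.51 tilt [10.32  4.43] F [-4.   0.9  6.8] w 23.6 gf 61.8
tool shift cm [-0.1  -0.09 -0.02]
turn 0.01
```

```bash

python3 -m handwheel '[[0,[0.01,0,-0.06],0],[0,[0,0,0],0],[2.6,[0,0,0],0],[3,[0,0,0],0],[3.5,[0,0,0],0]]' 20|grep force
python3 -c "
from h import *
stat()"
python3 -m handwheel '[[4.5,[0,0,0],0],[5.5,[0,0,0],0],[6,[0,0,0],0],[6,[0,0,0],0],[6,[0,0,0],0]]' 20|grep force
python3 -c "
from h import *
stat([5,0],200)"
```

```text
force: [-0.3, 0.1, -0.2]
gripper_force: 0.0
t51.05 jig(mm) [ 6.  -0.5] z 119.7 yawrel 26.50 tilt [10.26  4.43] F [-0.3  0.1 -0.2] w 34.9 gf 0.0
force: [5.3, 0.1, 1.7]
gripper_force: 0.0
t51.55 jig(mm) [ 7.2 -0.6] z 120.4 yawrel 26.50 tilt [10.39  4.42] F [5.3 0.1 1.7] w 60.1 gf 0.0
tool shift cm [ 1.4  -0.14 -7.84]
```

Opening to 60 mm brought a light 5 N touch, probably the finger linkage against the bar. I'll narrow the fingers again and lift straight up.

```bash

python3 -m handwheel '[[4.4,[0,0,0],0],[4.4,[0,0,0],0],[4.4,[0,0,0],0],[4.4,[0,0,0],0],[4.4,[0.05,0,-0.25],0]]' 20|grep force
python3 -m handwheel '[[4.4,[0.1,0,-0.4],0],[4.4,[0.2,0,-0.8],0],[4.4,[0.3,0,-1.5],0],[4.4,[0.4,0,-2],0],[4.4,[0.6,0,-3],0]]' 20|grep force
python3 -m handwheel '[[4.4,[0.8,0,-4],0],[4.4,[0.8,0,-4],0],[4.4,[0,0,0],0],[4.4,[0,0,0],0],[4.4,[0,0,0],0]]' 20|grep force
python3 -c "
from h import *
stat()
m,im,d=grab('top');C=cloud(m,d);ok=d>0;q=C[ok];j=w2jig(q)*1e3;z=q[:,2]*1e3
near=(abs(j[:,0])<70)&(abs(j[:,1])<90)
s=j[near&(z>125)&(z<142)&(j[:,0]>-40)];print('stem top?',len(s),s.mean(0) if len(s) else '')
front()
m,im,d=grab('wrist');W=cloud(m,d,True);q=W[d>0];j=w2jig(q)*1e3;z=q[:,2]*1e3
for l,h,n in((131,140,'stem'),(69,79,'foot')):
    k=(z>l)&(z<h)&(np.hypot(*j.T)<70)&(j[:,0]>-41);print(n,k.sum(),j[k].min(0).round(1),j[k].max(0).round(1),z[k].mean().round(1)) if k.sum() else print(n,0)
    if k.sum()>50: A=np.c_[j[k],np.ones(k.sum())];print(np.linalg.lstsq(A,z[k],rcond=None)[0].round(4))
k=(z>52)&(z<56.5)&(j[:,0]>-70)&(j[:,0]<54)&(j[:,1]<74)&(j[:,1]>-90);print('p4',np.percentile(j[k],[.2,99.8],axis=0))
np.savez('fin.npz',im=im,d=d,**m)
"
```

```text
force: [-0.2, 0.5, 0.1]
gripper_force: 0.0
force: [0.1, -0.4, -1.0]
gripper_force: 0.0
force: [-0.7, 0.0, 0.3]
gripper_force: 0.0
t53.05 jig(mm) [5.8 0.1] z 281.5 yawrel 26.49 tilt [10.14  4.46] F [-0.7  0.   0.3] w 44.4 gf 0.0
stem top? 0 
p1 top [] ymax None
p1 side [] ymax None
p2-3 side [] ymax None
p4 [(-80, 97, -54.4), (-60, 125, -54.3), (-40, 124, -54.1), (-20, 122, -54.0), (0, 119, -54.1), (20, 129, -54.2), (40, 127, -54.2), (60, 97, -54.8)] ymax 74.5
stem 579 [ -7.6 -14.6] [17.2 11.1] 135.8
[-1.730000e-02 -1.170000e-02  1.358737e+02]
foot 2407 [-40.7 -38.3] [49.2 34.7] 73.9
[ 1.3000e-03 -1.3000e-03  7.3918e+01]
p4 [[-54.5780468  -75.47815103]
 [ 53.7463659   73.78628623]]
```

```bash

python3 -m handwheel '[[4.4,[-3.5,-1.8,-0.7],0],[4.4,[-3.5,-1.8,-0.7],0],[4.4,[-3.5,-1.8,-0.7],0],[4.4,[-3.5,-1.8,-0.7],0],[4.4,[-3.5,-1.8,-0.7],0]]' |grep ^force
python3 -m handwheel '[[4.4,[0,0,2],0],[4.4,[0,0,3],0],[4.4,[0,0,3],0],[4.4,[0,0,3],0],[4.4,[0,0,0],0]]' |grep ^force
python3 -c "
from h import *
stat();front()"
```

```text
force: [-0.3, -1.2, 1.2]
force: [-0.9, -0.1, -0.2]
t54.20 jig(mm) [-176.8   11.5] z 171.6 yawrel 26.47 tilt [9.88 4.58] F [-0.9 -0.1 -0.2] w 43.6 gf 0.0
p1 top [(0, 9, -55.2), (60, 14, -55.3)] ymax 74.0
p1 side [] ymax 74.0
p2-3 side [] ymax 42.6
p4 [(-80, 168, -54.5), (-60, 232, -54.7), (-40, 245, -54.7), (-20, 253, -54.8), (0, 267, -54.7), (20, 254, -54.7), (40, 261, -54.8), (60, 177, -54.7)] ymax 74.7
```

All layers are flush, the weight is upright and centred, and the robot is clear.

```bash
python3 -c "
from h import *
print(robot.sign_off())"
```

```text
the job is handed in; nothing more can be done
None
```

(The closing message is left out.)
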